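# Clamp a stone core in the V-rests of a measuring stand

### The job

Take the longer of the two stone cores out of its cork rest and lower it gently into the two V-supports of the metal measuring stand, so that it beds down fully in both, and let go of it there, clear of the sliding jaw. Then push the stand's jaw in until its spring pad holds the core snugly against the anvil (the core home, the pad pressed in about half way), and leave it clamped; the core is brittle, so never press hard on it, and leave everything else as it was.

Things in the scene. Friction and masses are not known exactly. Their poses are not given: they have to be found in the camera images.
- long_core: The longer stone core, to be clamped: a plain grey cylinder, 32 mm diameter, 150 mm long, 0.24 to 0.35 kg. Origin at its middle, on its axis; x along the axis (it may be rolled about x). It lies level in one of two cork rests, axis 38 mm above the table. Brittle: more than 25 N on it while it is laid in the stand, or 14 N from the jaw's pad, breaks it.
- short_core: The shorter stone core, same stone and 32 mm diameter but 104 mm long, lying in the other cork rest (either may be on the left). Origin at its middle, x along the axis. Leave it in place (within 8 mm).
- rest_a: Cork rest under the longer core, fixed: a plate 124 x 60 mm, 8 mm thick, with two small V-saddles 12 mm wide, 36 to 48 mm either side of the middle, so that 72 mm of the core's length is free for fingers, down to 8 mm above the table. Origin under its middle, x along the core, z up. The other rest is alike.
- stand: Metal measuring stand, fixed. Origin on the table midway between its two V-supports; x along the core's final axis towards the jaw, z up. Base plate 315 x 90 x 14 mm. Steel 90-degree Vs, 16 mm thick, at x = -48 and +48 mm, tops 63 mm above the table, mouths 52 mm wide; 80 mm of free length between them for fingers, down to the plate.
- seat (a point): Point 60 mm above the stand's origin, axes as the stand's: a core bedded in both Vs has its axis through this point, along x. With its middle 4 to 8 mm to +x of it the core clears anvil and pad. The anvil, a 22 mm steel button at the -x end, is locked but set by hand: its face is anywhere from 75 to 87 mm to -x of here, so home must be felt.
- jaw: Sliding jaw at the stand's +x end: an aluminium plate 20 mm thick, 44 mm wide, top edge 99 mm above the table. Origin at the centre of its outer push face, 80 mm above the table; axes as the stand's (x outward). It slides only along the stand's x, to -x to clamp, 60 mm at most; its face starts at stand x = +143 to +155 mm. About 11 N slides it; it stays where left.
- jaw_push (a point): Centre of the jaw's push face (same point as the jaw's origin). The spring pad, a 22 mm rubber disc on the core's axis, has its free face 50 mm to -x of here. It yields 10 mm at 1.5 N per mm. Sliding the core in the Vs takes 1 to 4 N; home, 4 to 5 mm of pad travel (6 to 7 N; 17 to 18 N on the finger) is right, 4 to 11 N accepted.
- mug: White mug, 76 mm diameter, 90 mm high; bystander. Origin at the centre of its underside.
- water_bottle: Orange bottle, 68 mm diameter, 190 mm high; bystander. Origin at the centre of its underside.
- brush: Brush with a wooden handle lying on the table; bystander.
- jar: Small clear jar with white cap, 44 mm diameter, 50 mm high; bystander. Origin at the centre of its underside.
- stone_lump: Brown stone find, 54 mm across, 31 mm high; bystander. Origin at the centre of its underside.
- caliper: Steel caliper, 160 mm long, 13 mm high, lying flat; bystander. Origin in the middle of its beam, underside.
There are look-alikes about, which are no part of the job. Leave any turquoise look-alike of the long_core alone.

How it is judged:
By the outcome, as a careful person would: the job done as asked, in the order asked, and still so for the second after the job is handed in, with the robot touching nothing.
It also fails if it takes over 56 s, if anything falls off the work surface, if the arm or the gripper's body presses on something with over 40 N, if the wrist force passes 120 N, or if a joint passes its speed limit or range.

### The arm

A 6-joint arm with a two-finger parallel gripper is mounted at the origin on the work surface. World frame = base frame: x ahead of the robot, y to its left, z up, the work surface at z = 0. Lengths are in mm, angles in rad, forces in N, time in s.
With the tool pointing down it reaches from about 350 to 775 mm from the base axis. Payload 7.3 kg.
Tool frame: the origin (TCP) lies midway between the tips of the shut fingers; the grasp point (between the pads) lies 19 mm behind it; z points along the fingers, y is the line along which they close (so a half turn about z gives the same grasp; the last joint's range is limited). The gripper opens to 92 mm and grips with 3 to 60 N. Pads are 19 mm wide; open, the fingers measure 130 mm over their backs; the gripper's body (75 mm by 190 mm) begins 47 mm behind the grasp point.
Start: joints at [0.955, 0.342, 1.524, -0, 1.275, -0.146], TCP at [237.661, 468.147, 226.741] pointing down, gripper open.
Joint ranges: [-2.53, 2.53], [-0.77, 2.02], [0.04, 2.7], [-1, 4.14], [0.28, 2.66], [-3.11, 3.11]. Speed limits (rad/s): [2.57, 2.57, 3.14, 3.14, 3.14, 3.14].

### API

Orientations are given as [roll, pitch, yaw] about the fixed x, y, z axes, in that order (R = Rz(yaw) Ry(pitch) Rx(roll)).
In Python, from plant import * gives the robot as it stands.
- The arm moves only by the tool step_arm, never from a script. Its argument "deltas" is one flat list of numbers, 5 for each row, row after row: the shift along the world's x, y, z in mm, then the turn about the world's z in degrees, then the finger opening in mm, from 0 to 91.8. In form: [tx, ty, tz, turn, gripper, tx, ty, tz, turn, gripper, ...]. A call has exactly 10 rows; each row shifts and turns the commanded pose from where the row before left it; what a row does not reach is not made up. A row lasts 1/8 s, in which the tool goes at most 62.5 mm and 10.7 degrees, less where a joint would pass 70% of its speed; a pose out of reach is approached as far as the arm can. A call is refused whole if a number of a shift passes 62.5 or a number of a turn 10.7, either way. A call with a gripper value outside its range is refused whole. The fingers move at their own pace and stop on an object; the grip force is fixed at half the most. Time passes only in rows, so rows that do not move let the fingers close, or fill a call up. It gives the time, the measured TCP pose, the force, the opening and the grip force at its end, in the units of the state.
- get_obs(): the state, without advancing time (a new reading comes with each control period).
- capture(name): name is "side" or "top"; returns the picture (420x560x3 uint8, red, green, blue); there is no depth.
- camera_params(name): a dict with "mtx" (3x3 intrinsics, pixels), "rvec" (rotation vector, rad) and "tvec" (3), from world to camera coordinates, as OpenCV has them. Camera axes: x right, y down, z forward; pixel columns grow to the right and rows downward; lengths in mm; the calibration is good to about 2 mm. A picture is of the moment at which its call begins. camera_params takes no time and is no camera call.
- close_job(): hands the job in; it is judged then, once.
The state is a dict: "time": time; "joint_positions": joint angles; "dq": joint speeds; "tau": joint torques, N m; "tool_pos": TCP position; "tcp_rot": TCP orientation; "contact_force": force on the tool from outside, world axes, zero at the start; "moment": the same for the moment, N m; "grip_width": finger opening in mm; "finger_force": force on a finger pad.
Only numpy, scipy, OpenCV 4.12 (cv2) and the standard library are available. Lean on these libraries where they do the work, as an engineer would, in place of code of your own. Each camera call takes 0.05 s, during which the arm holds its last target. There are 200 camera calls.

## Working session

There is one attempt and no reset: what is moved stays moved. The work goes in short steps, Python scripts to look and compute and a tool call to move; the robot and the scene stay as the last step left them, time stands still between calls to the robot, and variables do not carry over. Pictures are saved under pics/ and viewed, at most 10 in all, crops included, and the job is handed in when it is done.

Besides the shell and the picture viewer there is one more tool, called after ">>>" in YAML: its name, and indented under it one key for each argument. step_arm: Moves the arm, as the interface text tells. Its arguments: {"type":"object","properties":{"deltas":{"type":"array","items":{"type":"number"}}},"required":["deltas"]}

```bash
mkdir -p pics
python3 - <<'E'
from plant import *
import cv2
for n in("top","side"):
    im=capture(n); cv2.imwrite(f"pics/{n}0.png",cv2.cvtColor(im,cv2.COLOR_RGB2BGR))
    p=camera_params(n); print(n,p)
o=get_obs();print(o)
E
```

```text
top {'mtx': array([[432.98327054,   0.        , 283.95731827],
       [  0.        , 432.98327054, 213.75048843],
       [  0.        ,   0.        ,   1.        ]]), 'rvec': array([ 2.16867378, -2.12049207,  0.16332179]), 'tvec': array([  50.39562682,  587.90067631, 1162.33808676])}
side {'mtx': array([[381.32745829,   0.        , 281.10809471],
       [  0.        , 381.32745829, 207.99313703],
       [  0.        ,   0.        ,   1.        ]]), 'rvec': array([ 2.32661646, -0.23983383,  0.12435781]), 'tvec': array([-550.72651182,  161.34745083, 1121.27629925])}
{'time': 0.1, 'joint_positions': array([ 9.55005536e-01,  3.42614092e-01,  1.52490906e+00,  1.14800366e-05,
        1.27542352e+00, -1.45972997e-01]), 'dq': array([-2.37619360e-05, -1.72665038e-03, -1.52394920e-03, -3.94280602e-04,
        3.98164635e-04, -1.18850105e-04]), 'tau': array([ 2.32800725e-03, -4.32001448e+01, -2.44695961e+01,  7.20003457e-02,
        5.26531076e-02, -8.00424687e-05]), 'tool_pos': array([237.43148717, 467.83389029, 226.13902764]), 'tcp_rot': array([-3.14025463e+00, -2.07810589e-04,  2.67177137e+00]), 'contact_force': array([ 0.08014863, -0.15657934, -0.70473736]), 'moment': array([ 0.02617005, -0.0273459 , -0.01278015]), 'finger_force': 0.0, 'grip_width': 91.55961209398687}
```

View pics/top0.png

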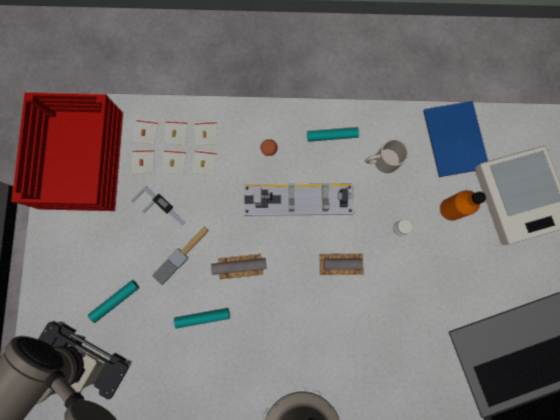

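View pics/side0.png

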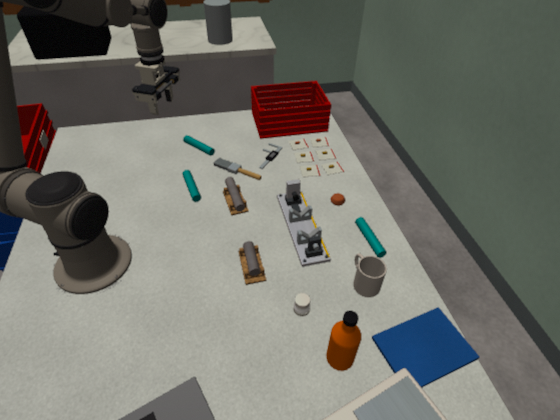

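The top view shows a grey core at left (238,266), about 55 px long, and one at right (342,264), about 40 px. The stand is at (298,200), with end blocks at (262,197) and (345,197). The turquoise look-alikes are at (113,300), (202,318) and (332,134). The left grey core fits long_core. I'll confirm it and the jaw end in one enlarged crop.

```bash
cat > h.py <<'E'
import numpy as np, cv2
from plant import *
def ray(n,uv):
    p=camera_params(n); R=cv2.Rodrigues(p["rvec"])[0]; t=p["tvec"]
    q=cv2.undistortPoints(np.array(uv,float).reshape(-1,1,2),p["mtx"],None).reshape(-1,2)
    return -R.T@t, np.c_[q,np.ones(len(q))]@R
def onz(n,uv,z):
    c,d=ray(n,uv); return c+d*((z-c[2])/d[:,2])[:,None]
def proj(n,X):
    p=camera_params(n); return cv2.projectPoints(np.array(X,float).reshape(-1,1,3),p["rvec"],p["tvec"],p["mtx"],None)[0].reshape(-1,2)
E
python3 - <<'E'
from h import *
t=cv2.imread("pics/top0.png"); s=cv2.imread("pics/side0.png")
a=cv2.resize(t[175:285,205:370],(795,530),interpolation=cv2.INTER_CUBIC)
cv2.imwrite("pics/c1.png",a)
b=cv2.resize(s[165:290,215:340],(600,600),interpolation=cv2.INTER_CUBIC)
cv2.imwrite("pics/c2.png",b)
# grey cores: low saturation, dark
hsv=cv2.cvtColor(t,cv2.COLOR_BGR2HSV)
m=((hsv[...,1]<60)&(hsv[...,2]<135)).astype(np.uint8)
for x0,x1 in((205,272),(312,370)):
    k=np.zeros_like(m);k[245:285,x0:x1]=m[245:285,x0:x1]
    cs,_=cv2.findContours(k,cv2.RETR_EXTERNAL,cv2.CHAIN_APPROX_NONE);c=max(cs,key=cv2.contourArea)
    r=cv2.minAreaRect(c);w=onz("top",cv2.boxPoints(r),38)
    print(r,w.round(1).tolist(),w.mean(0).round(1),np.linalg.norm(w[0]-w[1]),np.linalg.norm(w[1]-w[2]))
E
```

```text
((238.28738403320312, 265.6077880859375), (13.126022338867188, 55.492305755615234), 84.92039489746094) [[449.9, 263.9, 38.0], [466.8, 112.3, 38.0], [431.1, 108.1, 38.0], [414.4, 259.1, 38.0]] [440.6 185.8  38. ] 152.61652998964297 35.93687620296382
((343.5, 266.0), (14.0, 39.0), 90.0) [[463.9, -49.6, 38.0], [466.3, -157.2, 38.0], [428.0, -157.0, 38.0], [425.6, -49.9, 38.0]] [ 445.9 -103.4   38. ] 107.62366849052587 38.28073340316598
```

View pics/c1.png

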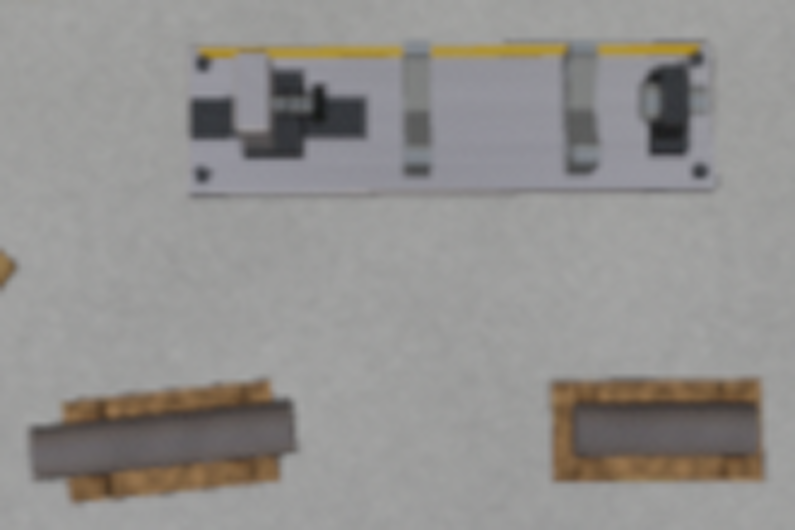

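View pics/c2.png

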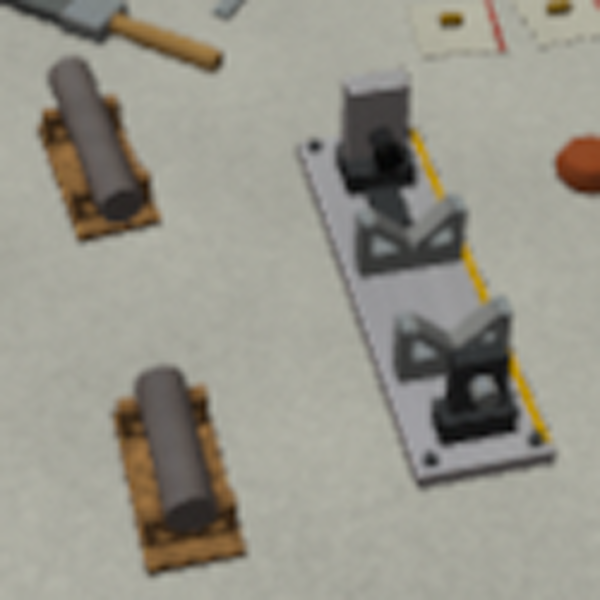

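The left core (238,266) measures about 152 mm and the right one about 107 mm. So the left is long_core: grey, longer and in a cork rest. The jaw plate is at the left (+y) end, so stand +x ≈ world +y, and the anvil is at the right. Next I'll measure the stand.

Run:
```python
from h import *
t=cv2.imread("pics/top0.png").astype(int); s=cv2.imread("pics/side0.png").astype(int)
def fit(im,n,box,z):
    y0,y1,x0,x1=box
    d=(im[...,0]-im[...,2]); k=np.zeros(d.shape,np.uint8)
    sub=d[y0:y1,x0:x1]; k[y0:y1,x0:x1]=((sub>6)|(sub<-30)|(im[y0:y1,x0:x1].sum(2)<240))
    k=cv2.morphologyEx(k,cv2.MORPH_CLOSE,np.ones((5,5),np.uint8)); k=cv2.morphologyEx(k,cv2.MORPH_OPEN,np.ones((3,3),np.uint8))
    c=max(cv2.findContours(k,cv2.RETR_EXTERNAL,cv2.CHAIN_APPROX_NONE)[0],key=cv2.contourArea)
    return c
c=fit(t,"top",(170,222,235,365),14)
w=onz("top",c.reshape(-1,2),14)[:,:2].astype(np.float32)
r=cv2.minAreaRect(w);print("plate top",r,cv2.boundingRect(c))
v=t.copy().astype(np.uint8);cv2.drawContours(v,[c],-1,(0,0,255),1)
print("medians B-R plate/table",np.median((t[...,0]-t[...,2])[190:205,300:318]),np.median((t[...,0]-t[...,2])[225:240,260:330]))
cv2.imwrite("pics/c3.png",cv2.resize(v[175:225,235:365],(780,300),interpolation=cv2.INTER_NEAREST))
# yellow strip line
hs=cv2.cvtColor(t.astype(np.uint8),cv2.COLOR_BGR2HSV)
y=((hs[...,0]>15)&(hs[...,0]<35)&(hs[...,1]>110)); y[:170]=0;y[222:]=0;y[:,:235]=0;y[:,365:]=0
p=np.argwhere(y)[:,::-1]; W=onz("top",p,14)[:,:2]
l=cv2.fitLine(W.astype(np.float32),cv2.DIST_HUBER,0,.01,.01).ravel();print("yellow",l,W.min(0),W.max(0))
# dark screw holes from crop pixels
px=np.array([[203,63],[203,174],[697,60],[700,171]])/4.818+[205,175]-.4
print("screws",onz("top",px,14).round(1))
```

```text
plate top ((636.552001953125, 23.201583862304688), (84.71289825439453, 307.05645751953125), 1.321010947227478) (245, 184, 108, 30)
medians B-R plate/table 7.0 -1.0
yellow [ 2.3044767e-02 -9.9973446e-01  6.7703534e+02 -2.2997738e+01] [ 669.59762694 -122.28076278] [682.27449893 171.98070673]
screws [[ 664.7  172.5   14. ]
 [ 597.5  170.1   14. ]
 [ 673.3 -123.    14. ]
 [ 606.  -124.8   14. ]]
```

View pics/c3.png

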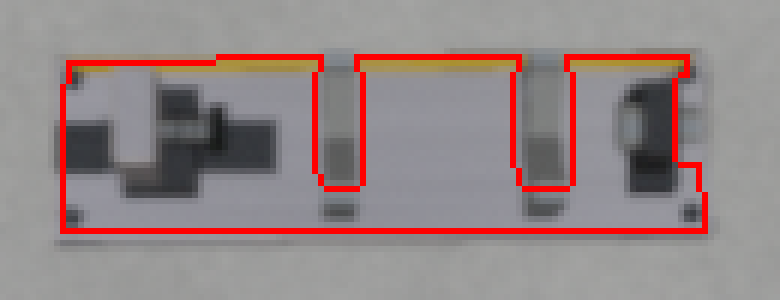

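c3 shows the plate outline in red: all four screws are visible, and the rect is tilted about 1.4°. As a check, I'll project the predicted V tips into both crops and measure the jaw at z=99.

Run:
```python
from h import *
a=np.radians(91.5);ex=np.array([np.cos(a),np.sin(a),0]);ey=np.array([-np.sin(a),np.cos(a),0]);o=np.array([635.8,23.6,0])
P=[o+x*ex+y*ey+[0,0,63] for x in(48,-48) for y in(26,-26)]
print("top crop",((proj("top",P)-[205,175]+.5)*4.818).round(0).tolist())
print("side crop",((proj("side",P)-[215,165]+.5)*4.8).round(0).tolist())
px=np.array([[234,55],[270,53],[268,132],[234,133]])/4.818+[205,175]-.5
w=onz("top",px,99)-o;w[:,2]=0;print("jaw in stand",np.c_[w@ex,w@ey].round(1))
print("cam",ray("top",[[280,200]])[0],ray("side",[[280,200]])[0])
# predicted core end circles, long core
c=np.array([440.6,185.8,38]);d=np.array([-16.8,151.3,0]);d/=np.linalg.norm(d);print("core yaw",np.degrees(np.arctan2(d[1],d[0])))
E=[c+75*d,c-75*d];print(((proj("side",E)-[215,165]+.5)*4.8).round(0).tolist(),((proj("top",E)-[205,175]+.5)*4.818).round(0).tolist())
print("rest mid", onz("top",np.array([[171,441]])/4.818+[205,175]-.5,8))
```

```text
top crop [[371.0, 146.0], [371.0, 57.0], [539.0, 145.0], [538.0, 56.0]]
side crop [[365.0, 188.0], [439.0, 176.0], [403.0, 289.0], [482.0, 276.0]]
jaw in stand [[124.1 -19.4]
 [104.  -20.5]
 [105.   24.2]
 [123.8  24.7]]
cam [ 406.73796036   64.40128675 1236.77542756] [ 377.33110049 -794.54406211  901.6175486 ]
core yaw 96.33603536002579
[[72.0, 72.0], [122.0, 206.0]] [[32.0, 451.0], [294.0, 427.0]]
rest mid [[440.28926639 184.10779166   8.        ]]
```

All of it agrees with the descriptions:
- **Core:** the projections match both views; middle (440.6,185.8), axis yaw 96.3°.
- **Stand:** the Vs sit 25 mm off the plate's middle, so the origin is about (636.2,−1.8), yaw 91.5°.
- **Jaw:** the face is at stand x ≈ 149, inside the stated range.

Now I'll move over the core.

>>> step_arm:
  deltas: [25.4,-35.2,0,-7.1,91.8,25.4,-35.2,0,-7.1,91.8,25.4,-35.2,0,-7.1,91.8,25.4,-35.2,0,-7.1,91.8,25.4,-35.2,0,-7.1,91.8,25.4,-35.2,0,-7.1,91.8,25.4,-35.2,0,-7.1,91.8,25.4,-35.2,0,-7.1,91.8,0,0,-30,0,91.8,0,0,-30,0,91.8]

```text
time: 1.35
tool_pos: [441.1, 185.9, 165.8]
tcp_rot: [3.141, -0.0, 1.679]
contact_force: [-0.0, 0.4, 1.0]
grip_width: 91.9
finger_force: 0.0
```

>>> step_arm:
  deltas: [0,0,-30,0,91.8,0,0,-30,0,91.8,0,0,-30,0,91.8,0,0,-25,0,91.8,0,0,-15,0,91.8,0,0,-10,0,91.8,0,0,-5,0,91.8,0,0,0,0,91.8,0,0,0,0,50,0,0,0,0,42]

```text
time: 2.6
tool_pos: [441.2, 186.6, 22.2]
tcp_rot: [3.141, -0.0, 1.681]
contact_force: [-0.8, -0.2, 0.4]
grip_width: 76.0
finger_force: 0.0
```

Run:
```python
from h import *
o=get_obs();print(o["tool_pos"],o["contact_force"],o["grip_width"])
t=cv2.cvtColor(capture("top"),cv2.COLOR_RGB2BGR);s=cv2.cvtColor(capture("side"),cv2.COLOR_RGB2BGR)
cv2.imwrite("pics/g1.png",np.hstack([cv2.resize(t[225:300,195:295],(400,300)),cv2.resize(s[140:230,190:310],(400,300))]))
```

```text
[441.17113078 186.62675124  22.20338485] [-0.81110808 -0.24209745  0.36853982] 75.98713468005958
```

View pics/g1.png

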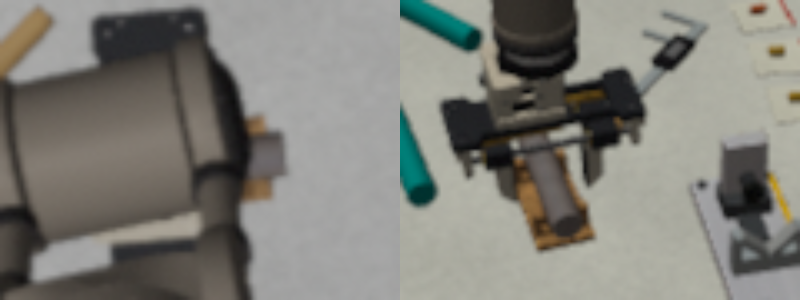

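The fingers straddle the core with a free gap on both sides (side crop about (550,180)). I'll close them.

>>> step_arm:
  deltas: [0,0,0,0,40,0,0,0,0,36,0,0,0,0,30,0,0,0,0,26,0,0,0,0,26,0,0,0,0,26,0,0,0,0,26,0,0,0,0,26,0,0,0,0,26,0,0,0,0,26]

```text
time: 3.95
tool_pos: [439.6, 186.4, 21.6]
tcp_rot: [-3.139, 0.0, 1.681]
contact_force: [-5.4, -1.0, 3.9]
grip_width: 31.2
finger_force: 30.0
```

>>> step_arm:
  deltas: [0,0,2,0,26,0,0,4,0,26,0,0,8,0,26,0,0,15,0,26,0,0,20,0,26,0,0,25,0,26,0,0,25,0,26,0,0,20,0,26,0,0,10,0,26,0,0,0,0,26]

```text
time: 5.2
tool_pos: [441.2, 186.6, 151.2]
tcp_rot: [3.14, -0.0, 1.68]
contact_force: [-0.6, 0.4, -3.1]
grip_width: 31.3
finger_force: 29.9
```

>>> step_arm:
  deltas: [15,-14,0,-0.6,26,28,-26,0,-0.6,26,28,-26,0,-0.6,26,28,-26,0,-0.6,26,28,-26,0,-0.6,26,28,-26,0,-0.6,26,24.8,-23.6,0,-0.6,26,15,-14,0,-0.6,26,0,0,-20,0,26,0,0,0,0,26]

```text
time: 6.45
tool_pos: [634.4, 3.8, 127.6]
tcp_rot: [-3.136, -0.001, 1.595]
contact_force: [0.9, -0.4, -2.9]
grip_width: 31.1
finger_force: 29.9
```

Run:
```python
from h import *
o=get_obs();print(o["tool_pos"],o["tcp_rot"],o["contact_force"],o["moment"])
t=cv2.cvtColor(capture("top"),cv2.COLOR_RGB2BGR);s=cv2.cvtColor(capture("side"),cv2.COLOR_RGB2BGR)
cv2.imwrite("pics/s1.png",np.hstack([cv2.resize(t[160:250,235:355],(400,300),interpolation=2),cv2.resize(s[165:270,250:390],(400,300),interpolation=2)]))
```

```text
[634.41016968   3.79537944 127.60317006] [-3.13582536e+00 -6.02399844e-04  1.59536136e+00] [ 0.8713347  -0.42782617 -2.91349834] [-0.04906742  0.04995454  0.0195033 ]
```

View pics/s1.png

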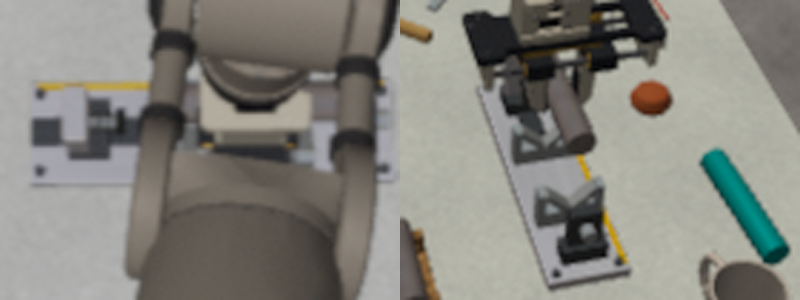

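The core hangs level over the stand, parallel to it and clear of the anvil and jaw (side crop (570,115)). I'll lower it towards the mouths.

>>> step_arm:
  deltas: [0,0,-10,0,26,0,0,-15,0,26,0,0,-15,0,26,0,0,-12,0,26,0,0,-8,0,26,0,0,0,0,26,0,0,0,0,26,0,0,0,0,26,0,0,0,0,26,0,0,0,0,26]

```text
time: 7.8
tool_pos: [635.7, 4.9, 71.0]
tcp_rot: [3.141, 0.0, 1.597]
contact_force: [-0.5, 0.2, -3.8]
grip_width: 31.6
finger_force: 29.9
```

Run:
```python
from h import *
s=cv2.cvtColor(capture("side"),cv2.COLOR_RGB2BGR)
cv2.imwrite("pics/s2.png",cv2.resize(s[185:265,265:365],(750,600),interpolation=2))
o=get_obs();a=np.radians(91.5);c=o["tool_pos"]+[0,-.8,16.4];d=np.array([np.cos(a),np.sin(a),0])
print(o["tool_pos"],o["tcp_rot"][2],((proj("side",[c-75*d,c+75*d])-[265,185]+.5)*7.5).round())
```

```text
[635.71332514   4.93548521  70.88908474] 1.5966440353250562 [[353. 332.]
 [250.  81.]]
```

View pics/s2.png

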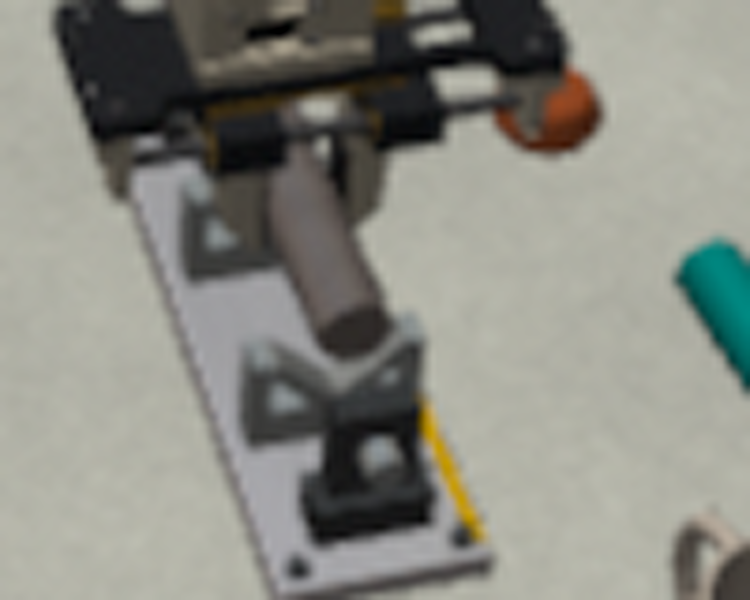

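Core end at (355,330) matches the prediction (353,332) and lines up with the V. I'll lower it slowly, feeling for contact.

>>> step_arm:
  deltas: [0,0,-5,0,26,0,0,-6,0,26,0,0,-5,0,26,0,0,-3,0,26,0,0,-2,0,26,0,0,-1,0,26,0,0,0,0,26,0,0,0,0,26,0,0,0,0,26,0,0,0,0,26]

```text
time: 9.1
tool_pos: [635.7, 4.9, 48.9]
tcp_rot: [3.141, 0.0, 1.597]
contact_force: [0.1, -0.0, -3.5]
grip_width: 31.2
finger_force: 29.9
```

>>> step_arm:
  deltas: [0,0,-0.5,0,26,0,0,-0.5,0,26,0,0,-0.5,0,26,0,0,-0.5,0,26,0,0,-0.5,0,26,0,0,0,0,26,0,0,0,0,26,0,0,0,0,26,0,0,0,0,26,0,0,0,0,26]

```text
time: 10.35
tool_pos: [635.7, 5.0, 46.3]
tcp_rot: [3.141, 0.0, 1.597]
contact_force: [-0.3, 0.0, -3.1]
grip_width: 31.3
finger_force: 29.9
```

>>> step_arm:
  deltas: [0,0,-0.4,0,26,0,0,0,0,26,0,0,-0.4,0,26,0,0,0,0,26,0,0,-0.4,0,26,0,0,0,0,26,0,0,0,0,26,0,0,0,0,26,0,0,0,0,26,0,0,0,0,26]

```text
time: 11.6
tool_pos: [635.7, 4.9, 45.0]
tcp_rot: [3.141, 0.0, 1.597]
contact_force: [-0.0, 0.6, -3.0]
grip_width: 30.9
finger_force: 29.9
```

>>> step_arm:
  deltas: [0,0,-0.4,0,26,0,0,0,0,26,0,0,0,0,26,0,0,-0.4,0,26,0,0,0,0,26,0,0,0,0,26,0,0,0,0,26,0,0,0,0,26,0,0,0,0,26,0,0,0,0,26]

```text
time: 12.85
tool_pos: [635.7, 4.9, 44.3]
tcp_rot: [3.141, 0.0, 1.597]
contact_force: [0.7, 0.1, -2.3]
grip_width: 30.9
finger_force: 29.9
```

>>> step_arm:
  deltas: [0,0,-0.4,0,26,0,0,0,0,26,0,0,0,0,26,0,0,-0.4,0,26,0,0,0,0,26,0,0,0,0,26,0,0,0,0,26,0,0,0,0,26,0,0,0,0,26,0,0,0,0,26]

```text
time: 14.1
tool_pos: [636.0, 5.0, 44.0]
tcp_rot: [3.141, 0.0, 1.597]
contact_force: [-1.5, 1.3, 5.1]
grip_width: 31.5
finger_force: 29.9
```

Contact: Fz rose by about 8 N at the expected height, with little side force. I'll let go.

>>> step_arm:
  deltas: [0,0,0,0,31,0,0,0,0,33,0,0,0,0,36,0,0,0,0,45,0,0,0,0,60,0,0,0,0,70,0,0,0,0,70,0,0,0,0,70,0,0,10,0,70,0,0,20,0,70]

```text
time: 15.35
tool_pos: [635.2, 5.0, 73.6]
tcp_rot: [-3.14, -0.0, 1.597]
contact_force: [-0.2, -0.3, -0.1]
grip_width: 69.8
finger_force: 0.0
```

>>> step_arm:
  deltas: [0,0,30,0,70,0,0,40,0,70,0,0,10,0,70,-1,20,0,0,40,-1,35,0,0,20,-1,40,0,0,0,-1,40,0,0,0,-1,30,0,0,0,0,15,0,0,0,0,0,0,0,0]

```text
time: 16.6
tool_pos: [629.9, 186.1, 152.3]
tcp_rot: [-3.14, 0.0, 1.599]
contact_force: [0.6, -0.2, -0.6]
grip_width: 4.5
finger_force: 0.0
```

Run:
```python
from h import *
t=cv2.cvtColor(capture("top"),cv2.COLOR_RGB2BGR);s=cv2.cvtColor(capture("side"),cv2.COLOR_RGB2BGR)
cv2.imwrite("pics/s3.png",np.hstack([cv2.resize(t[165:240,255:355],(400,300),interpolation=2),cv2.resize(s[165:270,250:390],(400,300),interpolation=2)]))
a=np.radians(91.5);d=np.array([np.cos(a),np.sin(a),0]);c=np.array([636.2,-1.8,60])+5.5*d
E=[c-75*d,c+75*d]
print(((proj("side",E)-[250,165]+.5)*400/140).round(),((proj("top",E)-[255,165]+.5)*4).round(),get_obs()["tool_pos"])
```

```text
[[176. 202.]
 [137. 106.]] [[314. 124.]
 [ 98. 125.]] [630.50298243 184.22656182 152.86017278]
```

View pics/s3.png

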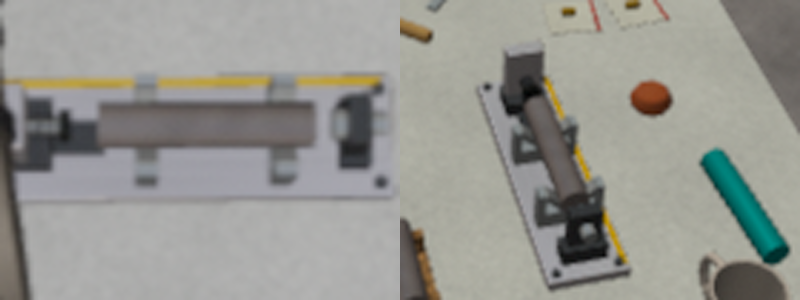

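The core lies bedded along the Vs, ends at (98,125) and (315,124) as predicted. The gap is about 12 mm to the anvil and about 19 mm to the pad. I'll descend outside the jaw.

>>> step_arm:
  deltas: [0,0,-20,0,0,0,0,-25,0,0,0,0,-20,0,0,0,0,-11,0,0,0,0,-5,0,0,0,-5,0,0,0,0,-5,0,0,0,0,-5,0,0,0,0,-3,0,0,0,0,0,0,0,0]

```text
time: 17.95
tool_pos: [630.8, 166.7, 72.6]
tcp_rot: [3.141, -0.0, 1.596]
contact_force: [-1.1, 0.2, -0.2]
grip_width: 0.6
finger_force: 0.0
```

>>> step_arm:
  deltas: [0,-2,0,0,0,0,-2,0,0,0,0,-2,0,0,0,0,-1.5,0,0,0,0,-1.5,0,0,0,0,-1.5,0,0,0,0,-1.5,0,0,0,0,-1.5,0,0,0,0,-1.5,0,0,0,0,-1,0,0,0]

```text
time: 19.2
tool_pos: [630.7, 153.9, 72.5]
tcp_rot: [3.14, -0.004, 1.597]
contact_force: [1.4, 11.2, -1.8]
grip_width: 0.5
finger_force: 5.6
```

>>> step_arm:
  deltas: [0,-1.5,0,0,0,0,-1.5,0,0,0,0,-1.5,0,0,0,0.3,-1.5,0,0,0,0,-1.5,0,0,0,0,-1.5,0,0,0,0,-1,0,0,0,0,-1,0,0,0,0,0,0,0,0,0,0,0,0,0]

```text
time: 20.45
tool_pos: [631.1, 142.7, 72.5]
tcp_rot: [3.14, -0.004, 1.598]
contact_force: [1.4, 10.6, -1.2]
grip_width: 0.4
finger_force: 5.2
```

>>> step_arm:
  deltas: [0,-1,0,0,0,0,-1,0,0,0,0,-1,0,0,0,0.2,-1,0,0,0,0,-1,0,0,0,0,-1,0,0,0,0,-1,0,0,0,0,-1,0,0,0,0,-1,0,0,0,0,-1,0,0,0]

```text
time: 21.7
tool_pos: [631.4, 133.8, 72.5]
tcp_rot: [3.14, -0.005, 1.598]
contact_force: [1.9, 14.1, -2.3]
grip_width: 0.6
finger_force: 7.1
```

Force is up about 3 N, so the core is sliding. I'll continue gently.

>>> step_arm:
  deltas: [0,-1,0,0,0,0,-1,0,0,0,0,-1,0,0,0,0.2,-1,0,0,0,0,-1,0,0,0,0,0,0,0,0,0,0,0,0,0,0,0,0,0,0,0,0,0,0,0,0,0,0,0,0]

```text
time: 22.95
tool_pos: [631.6, 128.7, 72.5]
tcp_rot: [3.14, -0.005, 1.598]
contact_force: [1.2, 14.0, -1.7]
grip_width: 0.1
finger_force: 6.8
```

>>> step_arm:
  deltas: [0,-1,0,0,0,0,-1,0,0,0,0,-1,0,0,0,0.1,0,0,0,0,0,0,0,0,0,0,0,0,0,0,0,0,0,0,0,0,0,0,0,0,0,0,0,0,0,0,0,0,0,0]

```text
time: 24.2
tool_pos: [631.7, 125.7, 72.5]
tcp_rot: [3.14, -0.005, 1.598]
contact_force: [1.9, 13.9, -1.3]
grip_width: 0.0
finger_force: 6.9
```

>>> step_arm:
  deltas: [0,-1,0,0,0,0,-1,0,0,0,0,0,0,0,0,0,0,0,0,0,0,0,0,0,0,0,0,0,0,0,0,0,0,0,0,0,0,0,0,0,0,0,0,0,0,0,0,0,0,0]

```text
time: 25.45
tool_pos: [631.7, 123.7, 72.5]
tcp_rot: [3.14, -0.005, 1.598]
contact_force: [1.5, 14.5, -1.2]
grip_width: 0.7
finger_force: 6.9
```

>>> step_arm:
  deltas: [0,-1,0,0,0,0,0,0,0,0,0,0,0,0,0,0,0,0,0,0,0,0,0,0,0,0,0,0,0,0,0,0,0,0,0,0,0,0,0,0,0,0,0,0,0,0,0,0,0,0]

```text
time: 26.7
tool_pos: [631.7, 122.8, 72.5]
tcp_rot: [3.14, -0.005, 1.598]
contact_force: [1.4, 14.1, -2.3]
grip_width: 0.2
finger_force: 7.1
```

>>> step_arm:
  deltas: [0,-1,0,0,0,0,0,0,0,0,0,-1,0,0,0,0,0,0,0,0,0,0,0,0,0,0,0,0,0,0,0,0,0,0,0,0,0,0,0,0,0,0,0,0,0,0,0,0,0,0]

```text
time: 27.95
tool_pos: [631.8, 121.3, 72.5]
tcp_rot: [3.14, -0.006, 1.598]
contact_force: [2.0, 15.3, -1.7]
grip_width: 0.5
finger_force: 8.0
```

>>> step_arm:
  deltas: [0,-1,0,0,0,0,0,0,0,0,0,0,0,0,0,0,0,0,0,0,0,0,0,0,0,0,0,0,0,0,0,0,0,0,0,0,0,0,0,0,0,0,0,0,0,0,0,0,0,0]

```text
time: 29.2
tool_pos: [631.8, 120.6, 72.5]
tcp_rot: [3.14, -0.006, 1.598]
contact_force: [1.5, 17.6, -1.4]
grip_width: 0.2
finger_force: 8.6
```

17.6 N on the finger, so about 7 N on the pad with the core home. I'll back off and rise.

>>> step_arm:
  deltas: [0,3,0,0,0,0,8,0,0,0,0,15,0,0,0,0,25,0,0,0,0,10,20,0,0,0,10,40,0,0,0,20,40,0,0,-20,40,20,0,0,-20,40,0,0,0,0,0,0,0,0]

```text
time: 30.45
tool_pos: [589.6, 290.4, 192.9]
tcp_rot: [3.141, -0.001, 1.601]
contact_force: [-0.6, -0.9, 0.0]
grip_width: 0.5
finger_force: 0.0
```

Run:
```python
from h import *
t=cv2.cvtColor(capture("top"),cv2.COLOR_RGB2BGR);s=cv2.cvtColor(capture("side"),cv2.COLOR_RGB2BGR)
cv2.imwrite("pics/s4.png",np.hstack([cv2.resize(t[165:240,255:355],(400,300),interpolation=2),cv2.resize(s[165:270,250:390],(400,300),interpolation=2)]))
o=get_obs();print(o["tool_pos"],o["contact_force"],o["time"])
```

```text
[591.1585583  287.44669521 192.34998997] [1.06149115 0.19082029 0.03217786] 30.55
```

View pics/s4.png

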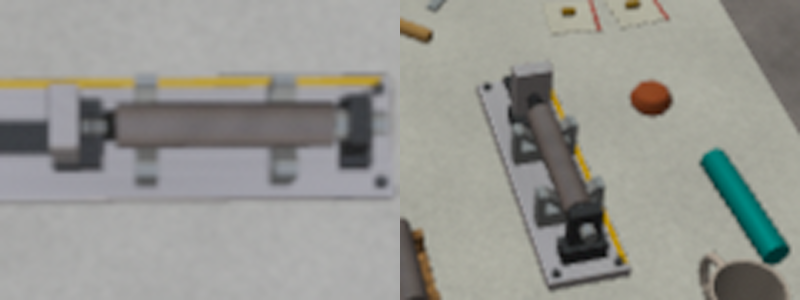

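The core (116–335, 125) sits against the anvil with the pad pressed on its other end. It is bedded in both Vs and the arm is clear.

```bash
python3 -c "
from plant import *
print(close_job())"
```

```text
the job is handed in; nothing more can be done
None
```

The long core is bedded in both Vs and clamped against the anvil with about 7 N on the pad, estimated from 17.6 N on the finger; the arm is clear and the job was handed in at about 31 s of the 56 s limit.

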